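# Refit the washed intake grille on the bench air cleaner

## Robot

A 6-joint arm with a two-finger parallel gripper is mounted at the origin on a cart in front of the work surface, level with it; the furniture and walls round the work are solid. World frame = base frame: x ahead of the robot, y to its left, z up, the work surface at z = 0. Lengths are in m, angles in degrees, forces in N, time in s.
With the tool pointing down it reaches from about 0.325 to 0.775 m from the base axis. Payload 5.5 kg.
Tool frame: the origin (TCP) lies at the centre of the arm's flange, where the gripper is bolted on; the fingertips stand 182 mm ahead of it and the grasp point (between the pads) lies 163 mm ahead of it; z points along the fingers, y is the direction in which the jaws open and shut (so a half turn about z gives the same grasp; the last joint's range is limited). The gripper opens to 88 mm and grips with 3 to 60 N. Pads are 20 mm wide; open, the fingers measure 115 mm over their backs; the gripper's body (75 mm by 178 mm) begins 61 mm behind the grasp point.
Start: joints at [71.58, 5.22, 70.514, -0, 104.267, -3.249], TCP at [0.157, 0.579, 0.405] pointing down, gripper open.
Joint ranges: [-164.24, 164.24], [-49.07, 125.15], [9.68, 141.18], [-86.29, 266.29], [3.28, 154.24], [-151.56, 151.56]. Speed limits (degrees/s): [147.25, 147.25, 172.46, 180, 180, 180].

## Interface

Orientations are given as [roll, pitch, yaw] about the fixed x, y, z axes, in that order (R = Rz(yaw) Ry(pitch) Rx(roll)).
In Python, from station import r gives the robot as it stands. The module is installed in compiled form; this text tells all that it offers. Calls block until the motion is done:
- r.reach(position, orientation): joint-space move of the TCP to a pose.
- r.servo_line(position, rotation=None, speed=0.15): straight line of the TCP; rotation=None keeps the orientation; speed is the mean speed in m/s.
- r.move_joints(angles): joint-space move.
- r.let_go() and r.grab(squeeze=None): open the fingers fully, or close them until they stop; squeeze is the grip in N (None keeps the last).
- r.wait(seconds).
- r.inverse_kinematics(position, orientation): joint angles nearest the present ones, or None.
- r.sense(): the state.
- r.snapshot(name): name is "scene" or "top" or "wrist"; returns a dict with "frame" (480x640x3 uint8, red, green, blue), "fx", "fy", "cx", "cy" (pixels), "dist_coeffs" ([k1, k2, p1, p2, k3] as OpenCV has them; the pictures are not rectified), "R" (3x3) and "t" (3): a world point X has camera coordinates R X + t. Camera axes: x right, y down, z forward; pixel columns grow to the right and rows downward; lengths in m; the calibration is good to about 2 mm. A picture is of the moment at which its call begins. There is no depth.
A pose or a line that the arm cannot do raises r.IKError and nothing moves.
- r.hand_in(): hands the job in, once; it reports no verdict.
The state is a dict: "clock": time; "joints": joint angles; "joint_vel": joint speeds; "joint_torque": joint torques, N m; "tcp_pos": TCP position; "orientation": TCP orientation; "contact_force": force on the tool from outside, world axes, zero at the start; "torque": the same for the moment, N m; "opening": finger opening in m.
Only numpy, scipy, OpenCV 4.12 (cv2) and the standard library are available. Lean on these libraries where they do the work, as an engineer would, in place of code of your own. Each camera call takes 0.05 s, during which the arm holds its last target. There are 200 camera calls.

## Task

The intake grille of the air cleaner has been washed and stands in the draining rack. Put it back over the filter: hook its lip under the dark ledge at the lower end of the filter bay, then swing its top end down until the spring catch snaps over it and it sits flush and locked, and let go. Leave the timer, the tube and the power brick where they are.

Things in the scene. Friction and masses are not known exactly. Their poses are not given: they have to be found in the camera images.
- grille: Washed intake grille: pale blue louvred plate 140 x 100 x 10 mm, 0.18 kg. Origin: centre of its flat underside; x along the 140 mm from lip end to catch end, z out of the outer face (at z = 10). Starts on its long side in the rack, y down, outer face to the left (+y): only its upper edge (10 mm thick) can be pinched there. Let go leaning on the worktop it falls flat on its underside.
- grille_rib (a point): Point on the grille's dark finger rib, 16 mm above the outer face. The rib is solid, in the middle of the outer face: 64 mm long (along x), 12 mm thick (along y), 26 mm high. The grille is held by it for hooking; it can be taken from above only when the grille lies flat, outer face up.
- grille_lip (a point): Middle of the tip of the grille's lip, at x = -82, z = 2 mm in the grille's frame. The lip is a tongue 80 mm wide and 4 mm thick (z = 0 to 4, level with the underside) that stands out 12 mm past the plate's lower end (x = -70).
- grille_top (a point): Middle of the catch-end edge of the grille's outer face, at x = 70, z = 10 mm in the grille's frame. Press the grille shut on the outer face between the rib and this edge (x = 36 to 66).
- bay: Open filter bay in the sloping top (12 degrees, rising away from the front) of the fixed air cleaner. The home grille's frame coincides with this one: x up the slope to the catch, z out of the face, origin amid the rails the underside rests on (80 mm up). Recess 143 mm (x = -71.5 to 71.5) by 105 mm, surround flush at z = 10. Cleaner: white wedge, 234 x 160 mm, 66 mm high in front, 116 mm behind.
- ledge_edge (a point): Middle of the lower edge of the dark ledge across the bay's lower end: x = -71.5, z = 6 mm in the bay's frame; ledge 4 mm thick (z = 6 to 10). The slot under it is 12 mm deep (to x = -84) and open below; there and inside the bay (x up to -58) nothing stands higher than z = -11. The lip enters with the catch end raised 10 to 30 degrees; the grille then swings about the ledge.
- catch (a joint): Spring catch at the bay's upper end: orange tongue 30 mm wide in a dark block 18 mm proud of the face (x = 75 to 103 mm). Metres pushed back, 0 at rest. Its nose at rest is at x = 66, z = 12 mm in the bay's frame. A hooked grille let go rests on its sloped top about 6 degrees open; about 10 N on the catch end pushes it back 4 mm and it snaps over the edge.
- rack: White draining rack, fixed: tray 200 x 134 mm, walls 12 mm high, floor 4 mm above the worktop; origin at the centre of its underside. Pairs of pegs 60 mm high, 6 mm thick, at x = +-50 mm, y = -50, -30 .. 50 mm; the grille stands in the 14 mm gap between the second and third pair.
- timer: Bench timer, white, 56 x 62 x 18 mm, loose; origin at the centre of its underside.
- tube_orange: 50 ml tube with an orange cap, 35 mm thick, 122 mm high, loose, standing upright; origin at the centre of its foot.
- power_brick: Black power brick, 50 x 132 x 32 mm, loose; origin at the centre of its underside.

How it is judged:
By the outcome, as a careful person would: the job done as asked, in the order asked, and still so for the second after the job is handed in, with the robot touching nothing.
It also fails if it takes over 61 s, if anything falls off the work surface, if the arm or the gripper's body presses on something with over 40 N, if the wrist force passes 120 N, or if a joint passes its speed limit or range.

## Working session

There is one attempt and no reset: what is moved stays moved. The work goes in short steps, each a Python script; the robot and the scene stay as the last script left them, time stands still between calls to the robot, and variables do not carry over. Pictures are saved under pics/ and viewed, about 8 in all and at most 12, crops included, and the job is handed in when it is done.

```bash
mkdir -p pics; python3 - <<'E'
from station import r
import cv2,numpy as np,pickle
d={}
for n in("scene","top"):
    s=r.snapshot(n);d[n]=s
    cv2.imwrite(f"pics/{n}0.png",s["frame"][:,:,::-1])
    print(n,s["fx"],s["cx"],s["cy"],s["dist_coeffs"],(-s["R"].T@s["t"]).round(3), s["R"].round(2).tolist())
pickle.dump(d,open("d0.pkl","wb"))
print(r.sense())
E
```

```text
scene 551.4048728712859 324.03360019064445 239.011838328996 [-0.1524636  0.         0.         0.         0.       ] [-0.009 -1.06   1.016] [[0.9, -0.44, 0.01], [-0.25, -0.53, -0.81], [0.36, 0.72, -0.59]]
top 439.45485259494484 321.954360828291 229.41251953319724 [-0.06340676  0.          0.          0.          0.        ] [0.414 0.036 1.199] [[-0.03, -1.0, -0.02], [-0.99, 0.03, -0.14], [0.14, 0.02, -0.99]]
{'clock': 0.1, 'joints': array([ 7.15795623e+01,  5.25716802e+00,  7.05737217e+01,  6.35290373e-04,
        1.04267062e+02, -3.24651339e+00]), 'joint_vel': array([ 0.02033531, -0.11745537, -0.15086042,  0.03670297, -0.05711681,
        0.0067589 ]), 'joint_torque': array([ 2.03504773e-03, -4.47858918e+01, -4.07570457e+01,  6.99960790e-02,
        2.84281850e-02, -1.17171599e-04]), 'tcp_pos': array([0.15704291, 0.57913165, 0.40364909]), 'orientation': array([-1.79902241e+02, -6.16216048e-03,  1.64826226e+02]), 'contact_force': array([-0.29110956,  0.40438678,  0.07217925]), 'torque': array([-0.03900885,  0.0251402 , -0.0316796 ]), 'opening': 0.08792774970526239}
```

View pics/scene0.png

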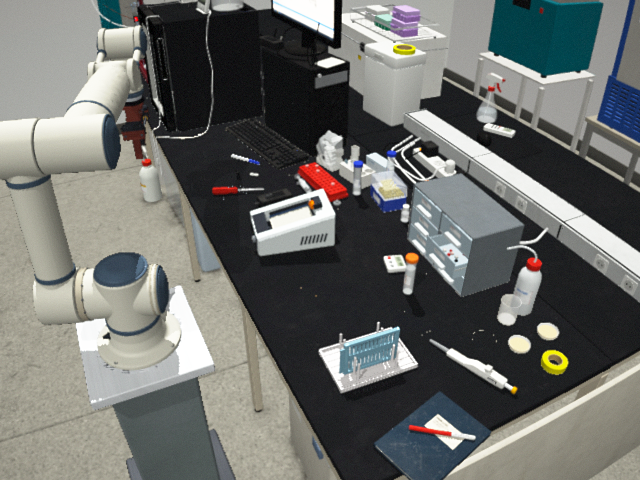

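View pics/top0.png

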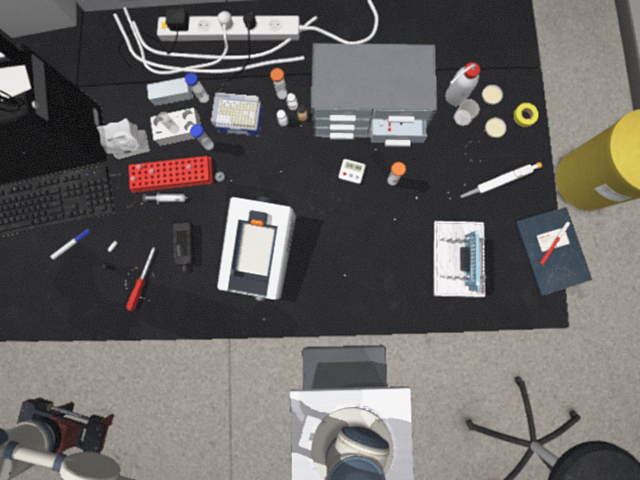

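The scene view shows the cleaner at about (295,225) and the rack with the grille at (367,355). In the top view (image up = +x, right = -y) the cleaner is at (257,250) with its catch at (258,220), the rack at (460,260) and the grille's top edge at about (476,260). The timer is at (351,171), the tube at (397,172) and the brick at (182,245). Next I'll get rough positions and then look from closer with the wrist camera.

```bash
cat > h.py <<'E'
import numpy as np,cv2
from scipy.spatial.transform import Rotation as Ro
def ray(s,px):
    K=np.array([[s["fx"],0,s["cx"]],[0,s["fy"],s["cy"]],[0,0,1]])
    u=cv2.undistortPoints(np.array(px,float).reshape(-1,1,2),K,np.array(s["dist_coeffs"])).reshape(-1,2)
    R=np.array(s["R"]);d=np.c_[u,np.ones(len(u))]@R
    return -R.T@np.array(s["t"]),d/np.linalg.norm(d,axis=1)[:,None]
def plane(s,px,p0,n=(0,0,1)):
    c,d=ray(s,px);n=np.array(n,float)
    return c+d*(((np.array(p0)-c)@n)/(d@n))[:,None]
def proj(s,X):
    K=np.array([[s["fx"],0,s["cx"]],[0,s["fy"],s["cy"]],[0,0,1]])
    return cv2.projectPoints(np.array(X,float).reshape(-1,1,3),cv2.Rodrigues(np.array(s["R"]))[0],np.array(s["t"],float),K,np.array(s["dist_coeffs"]))[0].reshape(-1,2)
def tri(s1,p1,s2,p2):
    a,d=ray(s1,[p1]);b,e=ray(s2,[p2]);d=d[0];e=e[0]
    k=np.linalg.lstsq(np.c_[d,-e],b-a,rcond=None)[0]
    P,Q=a+k[0]*d,b+k[1]*e
    return (P+Q)/2,np.linalg.norm(P-Q)
def grasp_tcp(g,rpy): # TCP for grasp point g
    return np.array(g)-0.163*Ro.from_euler('xyz',rpy,degrees=True).as_matrix()[:,2]
E
python3 - <<'E'
from h import *
import pickle
from station import r
d=pickle.load(open("d0.pkl","rb"));t=d["top"]
hsv=cv2.cvtColor(t["frame"],cv2.COLOR_RGB2HSV)
def comp(m,x0,y0,x1,y1,nm):
    k=np.zeros_like(m);k[y0:y1,x0:x1]=m[y0:y1,x0:x1]
    c=max(cv2.findContours(k,0,2)[0],key=cv2.contourArea)
    q=cv2.minAreaRect(c);print(nm,cv2.contourArea(c),np.round(q[0]),np.round(q[1]),round(q[2],1));return q
wh=((hsv[...,2]>120)&(hsv[...,1]<60)).astype(np.uint8)
q=comp(wh,205,180,310,310,'cleaner');print(plane(t,cv2.boxPoints(q),(0,0,.09)).round(3))
q=comp(wh,425,210,500,310,'rack');print(plane(t,cv2.boxPoints(q),(0,0,.012)).round(3))
bl=((hsv[...,0]>85)&(hsv[...,0]<110)&(hsv[...,1]>60)&(hsv[...,2]>90)).astype(np.uint8)
q=comp(bl,425,210,500,310,'grille');print(plane(t,cv2.boxPoints(q),(0,0,.104)).round(3))
og=((hsv[...,0]<20)&(hsv[...,1]>150)&(hsv[...,2]>120)).astype(np.uint8)
q=comp(og,225,190,290,260,'catch');print(plane(t,[q[0]],(0,0,.11)).round(3))
for nm,p,z in(('timer',(351,171),.018),('tube',(398,169),.122),('brick',(182,245),.032)):print(nm,plane(t,[p],(0,0,z)).round(3))
s=r.snapshot("wrist");print("wrist cam",s["fx"],(-s["R"].T@s["t"]).round(3),s["R"].round(2).tolist(),r.sense()["tcp_pos"])
E
```

```text
cleaner 2843.0 [254. 249.] [64. 98.] 8.9
[[0.415 0.334 0.09 ]
 [0.662 0.295 0.09 ]
 [0.63  0.13  0.09 ]
 [0.386 0.173 0.09 ]]
rack 3681.0 [460. 258.] [75. 51.] 90.0
[[ 0.59  -0.246  0.012]
 [ 0.586 -0.386  0.012]
 [ 0.383 -0.371  0.012]
 [ 0.388 -0.234  0.012]]
grille 381.0 [472. 260.] [57. 12.] 90.0
[[ 0.546 -0.303  0.104]
 [ 0.545 -0.333  0.104]
 [ 0.403 -0.323  0.104]
 [ 0.404 -0.293  0.104]]
catch 40.0 [257. 222.] [12.  4.] 9.5
[[0.587 0.221 0.11 ]]
timer [[ 0.737 -0.025  0.018]]
tube [[ 0.709 -0.138  0.122]]
brick [[0.544 0.44  0.032]]
wrist cam 405.2384418727934 [0.078 0.599 0.384] [[0.26, 0.97, -0.0], [0.92, -0.25, 0.29], [0.28, -0.08, -0.96]] [0.15706559 0.57912578 0.40377139]
```

```bash
python3 - <<'E'
from h import *
import pickle
from station import r
d={}
for nm,p,rpy in(("bay",(.50,.235,.46),(180,0,170)),("rack",(.47,-.31,.42),(180,0,177))):
    print(r.inverse_kinematics(p,rpy))
    r.reach(p,rpy); r.wait(.2)
    s=r.snapshot("wrist");d[nm]=s;cv2.imwrite(f"pics/w_{nm}.png",s["frame"][:,:,::-1])
pickle.dump(d,open("d1.pkl","wb"));print(r.sense()["clock"])
E
```

```text
[ 21.64522035  -1.06909577  71.31064783   0.         109.75844794
 -58.35477965]
[ -36.86989765   -0.29445655   74.62459282    0.          105.66986373
 -123.86989765]
4.4083
```

View pics/w_bay.png

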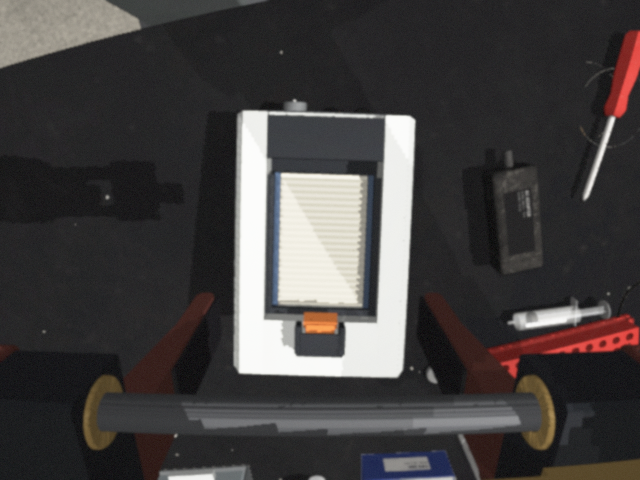

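View pics/w_rack.png

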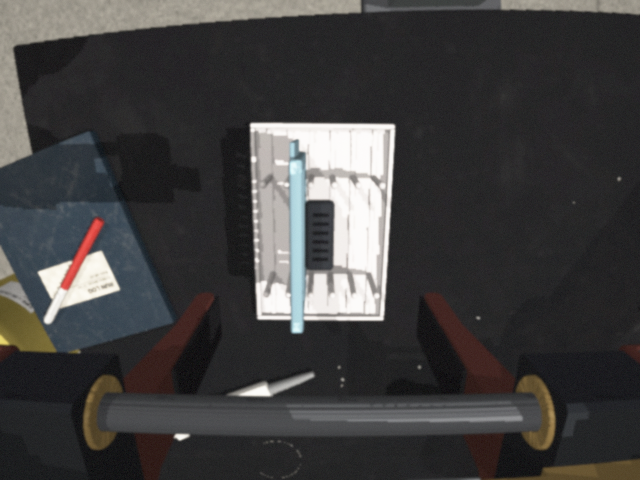

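Bay view: dark ledge at v 117–160, opening between u≈267 and 380, nose tip at about (321,312), white outline corners at (238,112), (414,118), (402,377), (235,374). Rack view: the grille's upper edge runs from (299,155) to (297,331), with the lip tip at (294,142) and the rib at (320,235). Now I'll fit both.

```bash
python3 - <<'E'
from h import *
import pickle
d=pickle.load(open("d1.pkl","rb"));t=d["bay"]
g=cv2.cvtColor(t["frame"],cv2.COLOR_RGB2GRAY).astype(float);hsv=cv2.cvtColor(t["frame"],cv2.COLOR_RGB2HSV)
def edge(line,lo,hi,sign):  # subpixel strongest gradient
    gr=sign*np.diff(line[lo:hi]);i=int(np.argmax(gr));w=np.clip(gr[max(0,i-2):i+3],0,None)
    return lo+.5+np.sum(np.arange(max(0,i-2),max(0,i-2)+len(w))*w)/w.sum()
gs=cv2.GaussianBlur(g,(3,3),0)
rows=range(180,290,5)
E={}
E['Lout']=[(edge(gs[v],222,255,1),v) for v in rows];E['Lin']=[(edge(gs[v],255,285,-1),v) for v in rows]
E['Rin']=[(edge(gs[v],368,395,1),v) for v in rows];E['Rout']=[(edge(gs[v],395,425,-1),v) for v in rows]
E['front']=[(u,edge(gs[:,u],100,125,1)) for u in list(range(244,262,3))+list(range(390,408,3))]
E['back']=[(u,edge(gs[:,u],360,390,-1)) for u in list(range(244,290,5))+list(range(350,395,5))]
E['bayup']=[(u,edge(gs[:,u],308,335,1)) for u in list(range(275,292,3))+list(range(350,372,4))]
for u in (300,330,360):print('col',u,g[112:180:2,u].astype(int))
psi=np.radians(-10);o=np.array([.51,.235,.08])
for it in range(4):
    Rb=Ro.from_euler('zy',[psi,np.radians(-12)]).as_matrix();n=Rb[:,2]
    B={k:(plane(t,v,o+.01*n,n)-o)@Rb for k,v in E.items()}
    sl=[np.polyfit(B[k][:,0],B[k][:,1],1)[0] for k in('Lin','Rin','Lout','Rout')]
    yc=[B[k][:,1].mean() for k in('Lin','Rin')]
    xf=np.median(B['front'][:,0]);xb=np.median(B['back'][:,0])
    print(np.degrees(psi).round(2),o.round(4),np.degrees(sl).round(2),{k:(np.median(v,0)*1000).round(1)[:2].tolist() for k,v in B.items()})
    psi+=np.mean(sl); 
    sh=Rb@np.array([(xf+xb)/2-.006,np.mean(yc),0]); o[:2]+=sh[:2]
Rb=Ro.from_euler('zy',[psi,np.radians(-12)]).as_matrix()
og=((hsv[...,0]<20)&(hsv[...,1]>150)&(hsv[...,2]>100)).astype(np.uint8);og[:290]=0;og[345:]=0
ys,xs=np.nonzero(og);k=(xs>295)&(xs<345);print('orange rows',ys[k].min(),ys[k].max(),xs[k].mean())
print('proj nose,ledge,blockfront',proj(t,o+np.array([[.066,0,.012],[-.0715,0,.006],[-.0715,0,.01],[.075,0,.028],[.0715,0,.01]])@Rb.T).round(1))
s=d["rack"];h=cv2.cvtColor(s["frame"],cv2.COLOR_RGB2HSV)
m=((h[...,0]>85)&(h[...,0]<110)&(h[...,1]>60)&(h[...,2]>90)).astype(np.uint8);m[:, :270]=0;m[:,320:]=0
for v in range(140,336,12):
    u=np.nonzero(m[v])[0]; 
    if len(u):print(v,u.min(),u.max(),plane(s,[(u.min(),v),(u.max()+1,v)],(0,0,.104))[:,:2].round(4).tolist())
ys,_=np.nonzero(m);print(ys.min(),ys.max())
E
```

```text
col 300 [175 204  89  64  65  64  64  63  65  63  66  63  64  68  65  65  64  64
  65  64  66  66  65  56  59  62  56  61  57  54  86 220 244 220]
col 330 [102 221 170  71  63  64  64  61  61  65  64  66  63  64  65  65  64  68
  70  65  67  67  66  64  53  59  61  63  62  60  56 158 243 234]
col 360 [ 47 169 219 109  62  64  62  67  65  66  64  66  66  64  64  63  66  63
  65  66  62  69  64  66  48  38  40  33  35  33  38  61 146 193]
-10.0 [0.51  0.235 0.08 ] [-1.49 -1.52 -1.64 -1.43] {'Lout': [2.9, -78.4], 'Lin': [2.7, -50.3], 'Rin': [2.0, 52.3], 'Rout': [1.8, 78.9], 'front': [-103.4, 1.9], 'back': [135.3, -29.5], 'bayup': [83.0, -0.9]}
-11.52 [0.5198 0.2342 0.08  ] [ 0.03 -0.   -0.12  0.09] {'Lout': [-4.4, -79.9], 'Lin': [-5.3, -51.7], 'Rin': [-8.8, 51.4], 'Rout': [-9.7, 78.1], 'front': [-113.5, -2.1], 'back': [127.4, -27.2], 'bayup': [73.7, 0.1]}
-11.52 [0.5207 0.2339 0.08  ] [ 0.03 -0.   -0.12  0.09] {'Lout': [-5.3, -79.8], 'Lin': [-6.2, -51.5], 'Rin': [-9.7, 51.6], 'Rout': [-10.6, 78.3], 'front': [-114.4, -1.9], 'back': [126.5, -27.0], 'bayup': [72.9, 0.2]}
-11.52 [0.5207 0.2339 0.08  ] [ 0.03 -0.   -0.12  0.09] {'Lout': [-5.4, -79.8], 'Lin': [-6.3, -51.5], 'Rin': [-9.7, 51.6], 'Rout': [-10.7, 78.3], 'front': [-114.5, -1.9], 'back': [126.5, -27.0], 'bayup': [72.8, 0.2]}
orange rows 312 333 319.95418641390205
proj nose,ledge,blockfront [[319.8 313.8]
 [324.9 161.5]
 [324.8 161. ]
 [318.8 328.4]
 [319.7 319.1]]Traceback (most recent call last):
  File "<stdin>", line 36, in <module>
    return umr_minimum(a, axis, None, out, keepdims, initial, where)
ValueError: zero-size array to reduction operation minimum which has no identity
```

```bash
python3 - <<'E'
from h import *
import pickle
s=pickle.load(open("d1.pkl","rb"))["rack"];h=cv2.cvtColor(s["frame"],cv2.COLOR_RGB2HSV)
print(h[250,285:310:2].tolist())
m=((h[...,0]>80)&(h[...,0]<115)&(h[...,1]>45)&(h[...,2]>60)).astype(np.uint8);m[:, :270]=0;m[:,320:]=0;m[:130]=0;m[345:]=0
for v in range(140,336,12):
    u=np.nonzero(m[v])[0]
    if len(u):print(v,u.min(),u.max(),plane(s,[(u.min(),v),(u.max()+1,v)],(0,0,.104))[:,:2].round(4).tolist())
ys,_=np.nonzero(m);print(ys.min(),ys.max())
E
```

```text
[[12, 13, 195], [10, 12, 191], [98, 6, 166], [97, 52, 193], [95, 52, 222], [96, 51, 226], [95, 51, 227], [95, 48, 228], [98, 55, 216], [98, 55, 182], [99, 54, 89], [126, 26, 49], [120, 22, 58]]
152 291 297 [[0.4062, -0.3275], [0.4065, -0.3225]]
164 300 303 [[0.415, -0.3216], [0.4152, -0.3187]]
176 290 304 [[0.4233, -0.3294], [0.4238, -0.3185]]
188 290 304 [[0.432, -0.33], [0.4326, -0.319]]
200 290 304 [[0.4409, -0.3306], [0.4415, -0.3195]]
212 291 305 [[0.4499, -0.3305], [0.4505, -0.3193]]
224 290 305 [[0.459, -0.3319], [0.4597, -0.3199]]
236 291 305 [[0.4684, -0.3318], [0.469, -0.3205]]
248 291 305 [[0.4779, -0.3325], [0.4785, -0.321]]
260 291 305 [[0.4875, -0.3332], [0.4881, -0.3216]]
272 291 304 [[0.4974, -0.3339], [0.4979, -0.323]]
284 291 304 [[0.5074, -0.3346], [0.5079, -0.3236]]
296 292 303 [[0.5177, -0.3346], [0.5181, -0.3251]]
308 292 302 [[0.5281, -0.3353], [0.5286, -0.3265]]
320 291 302 [[0.5388, -0.3369], [0.5392, -0.3272]]
332 291 302 [[0.5497, -0.3377], [0.5502, -0.3279]]
141 333
```

```bash
cat >> h.py <<'E'
BAY=np.array([.5197,.2341,.08]);RB=Ro.from_euler('zy',[-11.52,-12],degrees=True)
def eul(R): return R.as_euler('xyz',degrees=True)
def tilt(rpy,yaw,ang): # rotate tool about horizontal axis at heading yaw
    ax=np.array([np.cos(np.radians(yaw)),np.sin(np.radians(yaw)),0])
    return eul(Ro.from_rotvec(ax*np.radians(ang))*Ro.from_euler('xyz',rpy,degrees=True))
E
python3 - <<'E'
from h import *
from station import r
G=(.480,-.327,.096)
for yaw in(176,-4):
    q=(180,0,yaw);q2=tilt(q,-4,40)
    print(yaw,r.inverse_kinematics(grasp_tcp(G,q),q),r.inverse_kinematics(grasp_tcp((.48,-.07,.077),q2),q2),q2)
yaw=-4
q=(180,0,yaw)
if r.inverse_kinematics(grasp_tcp(G,q),q) is None: raise SystemExit
r.reach(grasp_tcp((.48,-.327,.16),q),q)
r.servo_line(grasp_tcp(G,q));r.grab(30);print(r.sense()["opening"],r.sense()["contact_force"])
r.servo_line(grasp_tcp((.48,-.327,.205),q));print(r.sense()["opening"])
r.servo_line(grasp_tcp((.48,-.15,.205),q),speed=.25)
q2=tilt(q,-4,40)
r.reach(grasp_tcp((.48,-.07,.12),q2),q2)
r.servo_line(grasp_tcp((.48,-.07,.078),q2),speed=.1)
s=r.sense();print(s["opening"],s["contact_force"],s["clock"])
for n in("top","scene"):cv2.imwrite(f"pics/tilt_{n}.png",r.snapshot(n)["frame"][:,:,::-1])
a=cv2.imread("pics/tilt_scene.png")[230:430,230:530];cv2.imwrite("pics/tilt_c.png",cv2.resize(a,None,fx=2,fy=2))
E
```

```text
176 [ -37.62065642    3.44000677   87.16425469    0.           89.39573854
 -123.62065642] [ -34.79264967    1.88742471   98.88056006   34.14955826  100.37837005
 -120.9143898 ] [ 1.40000000e+02 -1.27222187e-14  1.76000000e+02]
-4 [-3.76206564e+01  3.44000677e+00  8.71642547e+01 -2.54444375e-14
  8.93957385e+01  5.63793436e+01] [-34.79264967   1.88742471  98.88056006  34.14955826 100.37837005
  59.0856102 ] [-140.    0.   -4.]
0.009706133521359185 [ 0.55039966 -0.12077102 -0.89652551]
0.009613557157133138
0.010117255005918523 [-0.26888927  0.3419822  -1.07195388] 11.7417
```

View pics/tilt_c.png

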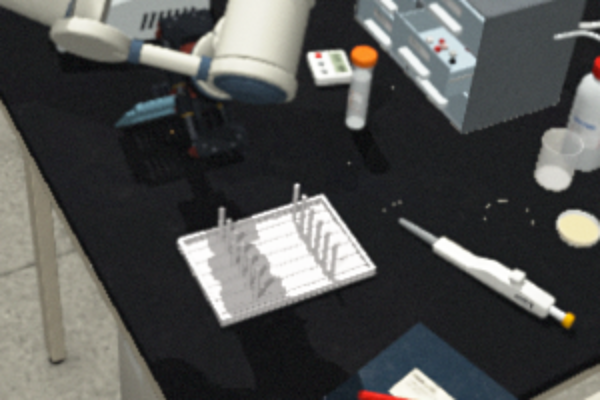

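The grille is out of the rack and held tilted at about (150,110) in this crop. I'll let go, back off along the tool axis and look from above.

```bash
python3 - <<'E'
from h import *
from station import r
import pickle
r.let_go()
s=r.sense();z=Ro.from_euler('xyz',s["orientation"],degrees=True).as_matrix()[:,2]
r.servo_line(s["tcp_pos"]-.12*z,speed=.12)
r.reach((.47,-.05,.42),(180,0,-4+180*0)); r.wait(.2)
w=r.snapshot("wrist");pickle.dump(w,open("d2.pkl","wb"));cv2.imwrite("pics/flat.png",w["frame"][:,:,::-1]);print(r.sense()["clock"])
h=cv2.cvtColor(w["frame"],cv2.COLOR_RGB2HSV)
m=((h[...,0]>80)&(h[...,0]<115)&(h[...,1]>45)&(h[...,2]>60)).astype(np.uint8)
n,l,st,c=cv2.connectedComponentsWithStats(cv2.morphologyEx(m,3,np.ones((9,9))))
for i in np.argsort(-st[1:,4])[:3]+1:
    q=cv2.minAreaRect(np.argwhere(l==i)[:,::-1].astype(np.float32));print(st[i],q,plane(w,cv2.boxPoints(q),(0,0,.01)).round(4).tolist())
E
```

```text
15.175
[  279   119   111   155 15329] ((334.0, 196.0), (154.0, 110.0), 90.0) [[0.556, -0.0227, 0.01], [0.5488, -0.1234, 0.01], [0.3977, -0.1197, 0.01], [0.406, -0.0076, 0.01]]
```

View pics/flat.png

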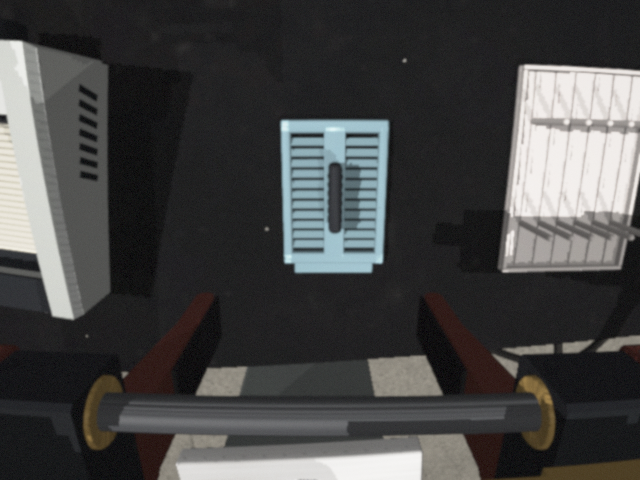

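The grille lies flat with its outer face up. The plate's corners are at about (281,121), (388,121), (382,264), (286,264), the lip is towards the robot at v=272, and the rib runs (335,163)–(335,232).

```bash
python3 - <<'E'
from h import *
from station import r
import pickle
w=pickle.load(open("d2.pkl","rb"))
c=plane(w,[(281,120.5),(389,120.5),(382.5,264),(285.5,264)],(0,0,.01));print(c.round(4).tolist(),c.mean(0))
rb=plane(w,[(335.3,163),(335.3,232)],(0,0,.036));print(rb.round(4).tolist(),rb.mean(0))
print(plane(w,[(294,273),(372,273)],(0,0,.004)).round(4))
d=(c[0]+c[1]-c[2]-c[3]);print("yaw",np.degrees(np.arctan2(d[1],d[0])),np.degrees(np.arctan2(rb[0,1]-rb[1,1],rb[0,0]-rb[1,0])), np.linalg.norm(d)/2)
# IK over bay: grille raised by 'a', tool pitched by b relative to the grille
for yaw in(0,180):
  for a in(20,4):
    for b in(0,-15,15):
      Rg=RB*Ro.from_euler('y',-a,degrees=True)
      p=BAY+RB.apply([-.0715,0,.006])+Rg.apply([.0715,0,.02])
      q=eul(Rg*Ro.from_euler('y',b,degrees=True)*Ro.from_euler('xyz',[180,0,yaw],degrees=True))
      print(yaw,a,b,q.round(1),r.inverse_kinematics(grasp_tcp(p,q),q))
E
```

```text
[[0.5545, -0.0244, 0.01], [0.5475, -0.1234, 0.01], [0.408, -0.1132, 0.01], [0.4152, -0.0152, 0.01]] [ 0.48130667 -0.06905155  0.01      ]
[[0.5148, -0.0708, 0.036], [0.4522, -0.0669, 0.036]] [ 0.48348095 -0.06888356  0.036     ]
[[ 0.4026 -0.0223  0.004 ]
 [ 0.3967 -0.1029  0.004 ]]
yaw -3.985829685303732 -3.5502187304243504 0.1397146409166032
0 20 0 [-177.2  -31.7  -12.7] [ 33.77435583 -22.74996371 112.48244324 -22.21189434  66.86233867
 140.278257  ]
0 20 -15 [-176.5  -46.7  -13.8] None
0 20 15 [-177.5  -16.8  -12. ] [ 26.85881295 -14.46009137 102.32919078  -8.64916082  77.54398793
 129.27040156]
0 4 0 [-177.5  -15.8  -11.9] [ 25.54943656 -11.74786919 101.49237141  -7.74115054  76.28189874
 128.06926313]
0 4 -15 [-177.2  -30.7  -12.7] [ 32.1143984  -20.12205558 111.83006589 -21.03427336  65.06145092
 139.04571174]
0 4 15 [-177.6   -0.8  -11.3] [ 20.18854949  -1.44578249  90.70883041   1.63031436  88.84211264
 121.4732282 ]
180 20 0 [177.2  31.7 167.3] [ 33.77435583 -22.74996371 112.48244324 -22.21189434  66.86233867
 -39.721743  ]
180 20 -15 [176.5  46.7 166.2] [ 41.26554557 -27.77283746 121.69649127 -40.75675041  59.24127602
 -23.44292548]
180 20 15 [177.5  16.8 168. ] [ 26.85881295 -14.46009137 102.32919078  -8.64916082  77.54398793
 -50.72959844]
180 4 0 [177.5  15.8 168.1] [ 25.54943656 -11.74786919 101.49237141  -7.74115054  76.28189874
 -51.93073687]
180 4 -15 [177.2  30.7 167.3] [ 32.1143984  -20.12205558 111.83006589 -21.03427336  65.06145092
 -40.95428826]
180 4 15 [177.6   0.8 168.7] [ 20.18854949  -1.44578249  90.70883041   1.63031436  88.84211264
 -58.5267718 ]
```

```bash
cat >> h.py <<'E'
T0=Ro.from_euler('xyz',[180,0,180],degrees=True)
def held(X,Z,a,bay=BAY,gz=.031): # TCP pose with grille's lip root (-70,4) at bay (X,Z) mm, catch end raised a deg
    Rg=RB*Ro.from_euler('y',-a,degrees=True)
    p=bay+RB.apply([X/1000,0,Z/1000])+Rg.apply([.070,0,gz-.004])
    q=eul(Rg*T0);return grasp_tcp(p,q),q
E
python3 - <<'E'
from h import *
from station import r
g=np.array([.4824,-.069,.031]);q=(180,0,176)
for a in((-55.5,80,20),(-55.5,8,20),(-68.5,3.5,20),(-69.3,3.5,7)): assert r.inverse_kinematics(*held(*a)) is not None
r.reach(grasp_tcp(g+[0,0,.08],q),q);r.servo_line(grasp_tcp(g,q));r.grab(50);print(r.sense()["opening"],r.sense()["contact_force"])
r.servo_line(grasp_tcp(g+[0,0,.2],q),speed=.2)
r.reach(*held(-55.5,80,20));print(r.sense()["contact_force"])
p,o=held(-55.5,20,20);r.servo_line(p,o,speed=.12);r.wait(.2)
s=r.sense();print(s["opening"],s["contact_force"],s["torque"],s["clock"])
im=[r.snapshot(n)["frame"][:,:,::-1] for n in("scene","top")];w=r.snapshot("wrist")["frame"][:,:,::-1]
a=cv2.resize(im[0][170:270,230:360],(400,300));b=cv2.resize(im[1][180:310,200:330],(400,300));c=cv2.resize(w,(400,300))
cv2.imwrite("pics/hook0.png",np.vstack([np.hstack([a,b]),np.hstack([c,c*0])]))
E
```

```text
0.011480483960844291 [0.63243356 1.6196596  0.99460766]
[-1.1803746  -0.54550632 -1.5586004 ]
0.011870681889383295 [ 0.29287745 -0.39856956 -1.03140207] [ 5.58017852e-02  4.56064275e-01 -3.75904670e-04] 22.85
```

View pics/hook0.png

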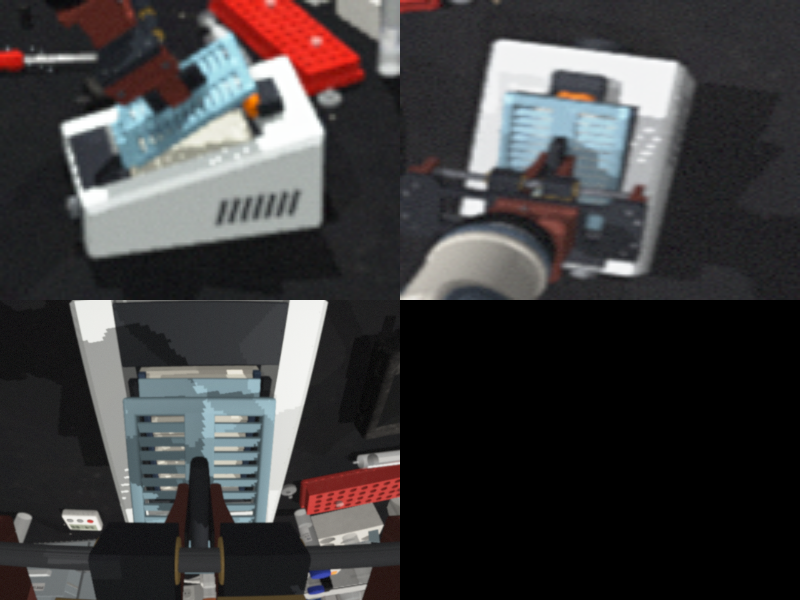

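The grille is held centred over the bay with its catch end raised: lip tip at about v=126 (full resolution) in the wrist view, ledge edge at about v=104. I'll check both against the prediction before hooking.

```bash
python3 - <<'E'
from h import *
from station import r
w=r.snapshot("wrist");g=cv2.cvtColor(w["frame"],cv2.COLOR_RGB2HSV)
X,Z,a=-55.5,20,20
Rg=RB*Ro.from_euler('y',-a,degrees=True);root=BAY+RB.apply([X/1000,0,Z/1000])
L=lambda x,y,z:root+Rg.apply(np.array([x+70,y,z-4])/1000)
Bp=lambda x,y,z:BAY+RB.apply(np.array([x,y,z])/1000)
print("pred lip tip L/R",proj(w,[L(-82,40,4),L(-82,-40,4),L(-70,50,10),L(-70,-50,10)]).round(1).tolist())
print("pred ledge",proj(w,[Bp(-71.5,52.5,10),Bp(-71.5,0,10),Bp(-71.5,-52.5,10)]).round(1).tolist())
for u in(250,320,350,400):print(u,[tuple(int(k) for k in x) for x in g[96:136:2,u]])
m=((g[...,0]>80)&(g[...,0]<115)&(g[...,1]>45)&(g[...,2]>60))
for v in(134,140,175,185):x=np.nonzero(m[v,170:470])[0]+170;print(v,x.min(),x.max())
E
```

```text
pred lip tip L/R [[419.8, 123.7], [223.5, 123.6], [446.1, 154.9], [197.2, 154.8]]
pred ledge [[448.2, 108.2], [321.6, 106.9], [195.0, 108.1]]
250 [(90, 20, 39), (128, 28, 36), (130, 22, 35), (113, 28, 36), (100, 25, 31), (30, 5, 54), (24, 22, 114), (25, 23, 135), (23, 25, 135), (24, 25, 161), (23, 25, 174), (23, 25, 173), (23, 26, 178), (23, 24, 182), (27, 16, 159), (93, 37, 130), (96, 46, 144), (96, 49, 145), (96, 50, 144), (98, 50, 148)]
320 [(102, 22, 57), (107, 31, 57), (98, 18, 58), (96, 23, 56), (113, 22, 47), (23, 24, 96), (23, 25, 124), (25, 22, 125), (25, 24, 129), (23, 25, 135), (26, 26, 135), (23, 24, 137), (21, 25, 143), (21, 24, 148), (45, 12, 128), (99, 50, 143), (97, 52, 167), (98, 55, 167), (97, 54, 169), (99, 54, 170)]
350 [(102, 22, 58), (110, 14, 55), (120, 18, 56), (90, 13, 59), (90, 11, 47), (24, 23, 109), (23, 26, 126), (19, 28, 127), (24, 26, 135), (23, 24, 136), (21, 25, 135), (23, 24, 137), (22, 26, 146), (24, 24, 147), (42, 10, 128), (98, 48, 142), (98, 54, 166), (98, 53, 169), (98, 53, 169), (97, 54, 166)]
400 [(102, 19, 67), (102, 19, 66), (113, 15, 70), (105, 16, 65), (0, 4, 60), (22, 26, 108), (27, 23, 123), (23, 27, 125), (25, 23, 134), (21, 26, 135), (21, 26, 135), (22, 28, 139), (21, 24, 147), (22, 26, 148), (34, 13, 136), (97, 48, 153), (97, 54, 197), (97, 52, 200), (97, 52, 200), (98, 52, 200)]
134 221 417
140 221 416
175 199 439
185 200 438
```

Prediction and picture agree to about 1 mm, so I'll shift the target by (-1.2, +0.8) mm and hook.

```bash
cat >> h.py <<'E'
BAY2=BAY+RB.apply([-.0012,.0008,0])
E
python3 - <<'E'
from h import *
from station import r
def go(X,Z,a,sp):
    p,o=held(X,Z,a,BAY2);r.servo_line(p,o,speed=sp);s=r.sense();print((X,Z,a),s["contact_force"].round(1),s["torque"].round(2),s["clock"])
go(-55.5,8,20,.1);go(-62,5.7,20,.05);go(-68.5,3.5,20,.05)
go(-69.3,3.5,14,.06);go(-69.7,3.7,9,.05);go(-69.8,3.8,7,.05)
r.wait(.2)
im=[r.snapshot(n)["frame"][:,:,::-1] for n in("scene","wrist")]
cv2.imwrite("pics/hook1.png",np.hstack([cv2.resize(im[0][170:270,230:360],(400,300)),cv2.resize(im[1],(400,300))]))
E
```

```text
(-55.5, 8, 20) [-0.9  0.1 -1.1] [ 0.03  0.4  -0.  ] 23.325
(-62, 5.7, 20) [ 0.4 -0.1 -1.3] [0.05 0.45 0.  ] 23.6167
(-68.5, 3.5, 20) [ 0.5 -1.3 -2.3] [0.09 0.38 0.02] 23.9
(-69.3, 3.5, 14) [ 0.6  0.2 -2.1] [ 0.06  0.34 -0.03] 24.3917
(-69.7, 3.7, 9) [ 0.4 -0.5 -0.8] [ 0.04  0.28 -0.01] 24.8833
(-69.8, 3.8, 7) [-1.1  1.2 -0.3] [0.09 0.39 0.1 ] 25.175
```

View pics/hook1.png

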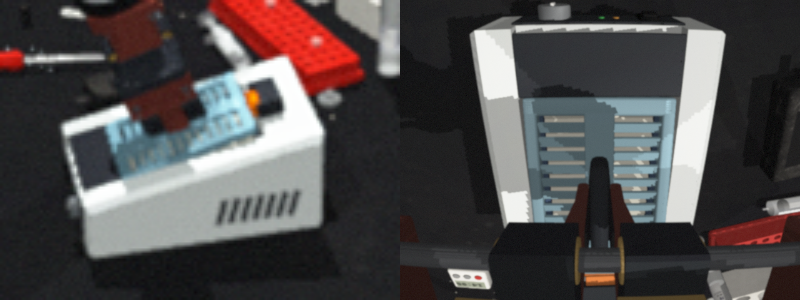

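The lip is under the ledge: the plate's lower end is tight against the dark ledge at v≈97, and the catch end rests near the catch. Now I'll let go and press with closed fingers.

```bash
cat >> h.py <<'E'
def tip(x,z,a=0): # closed fingertips at bay (x,0,z) mm, tool normal to the face opened by a deg
    R=RB*Ro.from_euler('y',-a,degrees=True)*T0
    return BAY2+RB.apply([x/1000,0,z/1000])-.182*R.as_matrix()[:,2],eul(R)
E
python3 - <<'E'
from h import *
from station import r
r.let_go();s=r.sense();z=Ro.from_euler('xyz',s["orientation"],degrees=True).as_matrix()[:,2]
r.servo_line(s["tcp_pos"]-.06*z,speed=.15);r.grab(20)
p,o=tip(51,60);r.servo_line(p,o);p,o=tip(51,32);r.servo_line(p,o);r.wait(.2)
f0=r.sense()["contact_force"];n=RB.as_matrix()[:,2];print(f0)
for zt in np.arange(26,5,-1.0):
    p,o=tip(51,zt);r.servo_line(p,o,speed=.03);s=r.sense();f=(s["contact_force"]-f0)@n
    print(zt,f.round(1),end='; ')
    if zt<12 and f>25 or f>45: break
r.wait(.2);print(r.sense()["clock"])
p,o=tip(51,70);r.servo_line(p,o);p,o=held(-70,84,0);r.servo_line(p+[-.05,0,.12],o,speed=.25);r.wait(.2)
im=[r.snapshot(n)["frame"][:,:,::-1] for n in("scene","wrist")]
cv2.imwrite("pics/shut.png",np.hstack([cv2.resize(im[0][170:270,230:360],(400,300)),cv2.resize(im[1],(400,300))]))
E
```

```text
[ 0.54833051 -0.33739453 -0.23249774]
26.0 1.2; 25.0 3.4; 24.0 5.6; 23.0 6.7; 22.0 4.9; 21.0 6.8; 20.0 1.6; 19.0 0.7; 18.0 1.9; 17.0 1.5; 16.0 2.4; 15.0 2.2; 14.0 2.4; 13.0 1.6; 12.0 0.9; 11.0 0.3; 10.0 4.6; 9.0 10.3; 8.0 14.6; 7.0 20.0; 6.0 24.9; 35.3917
```

View pics/shut.png

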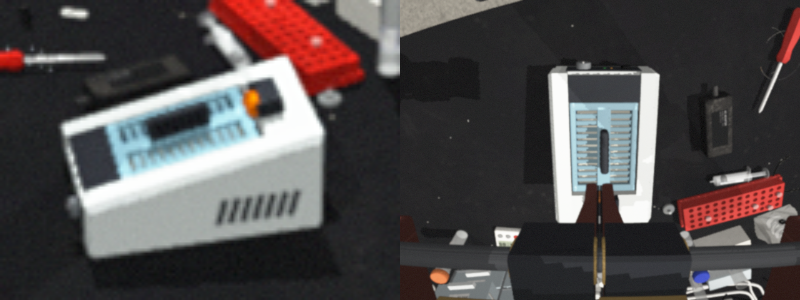

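Both views show the grille flush in the bay with the orange nose over its top edge. The force fell away at the snap and the stop came at z≈10, as it should when shut. I'll check the three loose things against the first top view, then hand in.

```bash
python3 - <<'E'
from h import *
from station import r
import pickle
s=r.sense();r.servo_line(s["tcp_pos"]+[-.03,-.15,.03],speed=.25);r.wait(.3)
a=pickle.load(open("d0.pkl","rb"))["top"]["frame"].astype(int);t=r.snapshot("top");b=t["frame"].astype(int)
for nm,(u,v) in dict(timer=(351,171),tube=(397,172),brick=(182,245)).items():
    k=np.s_[v-20:v+20,u-18:u+18];print(nm,np.abs(a[k]-b[k]).mean().round(1))
h=cv2.cvtColor(t["frame"],cv2.COLOR_RGB2HSV)[180:310,200:330]
m=((h[...,0]>80)&(h[...,0]<115)&(h[...,1]>45)&(h[...,2]>60));y,x=np.nonzero(m)
Rg=RB.as_matrix();print("bay-frame grille extent mm",[((plane(t,[q],BAY2+.01*Rg[:,2],Rg[:,2])-BAY2)@Rg*1000).round(1)[0].tolist() for q in((np.median(x)+200,y.min()+180),(np.median(x)+200,y.max()+181))])
print(r.sense()["contact_force"],r.sense()["clock"])
r.hand_in()
E
```

```text
timer 4.2
tube 4.2
brick 4.0
bay-frame grille extent mm [[85.6, 14.1, 10.0], [-151.3, -22.7, 10.0]]
[-0.36362024 -0.18251682 -0.27380781] 38.2083
the job is handed in; nothing more can be done
```

The grille is back over the filter, hooked under the ledge and shut, and I handed the job in at 38 s of the allowed 61 s. I pinched it out of the rack by its upper edge, laid it flat, took it by the rib and hooked the lip under the ledge with the catch end raised 20°. I swung it down to about 7°, let go, and pressed the catch end shut with closed fingers.

**What the last checks showed**
- **Snap and flush fit:** While pressing, the force rose to about 7 N and then fell away at the snap. It stopped firmly at z ≈ 10 mm, which is flush. I pressed on to 25 N.
- **Pictures:** The scene and wrist views show the grille flush with the orange nose over its upper edge.
- **Other objects:** The timer, tube and power brick look unchanged from the first top view (differences at about noise level, 4 grey levels).
- **Robot:** It was clear of everything, with no contact force.

**One check failed:** measuring the grille's extent by colour in the last top view gave +86 to −151 mm, which is impossible for a 140 mm plate. The colour mask probably picked up other pixels, so I set that number aside. I did not re-measure it before handing in. The evidence that the grille is locked is the force record and the pictures; I did not try a pull test.

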